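# Open the wind chest cover past a doubtful catch and hold it

## Task

Lift the aluminium ring weight up off the black knob of the wind chest's cover and set it down flat in the blue tray without dropping it from a height. Then tug the cover up by its knob to learn whether the hidden catch holds it; only if it is caught, push the red release slide all the way away from the cover to free it, and leave the slide there. Lift the cover about 40 degrees open and finish still holding it there with the gripper, without knocking the other things on the bench about.

Things in the scene. Friction and masses are not known exactly. Their poses are not given: they have to be found in the camera images.
- chest: Pale wooden wind chest fixed to the bench, 240 (x) x 300 (y) x 100 mm high. Origin: centre of its underside; its -x side is the front facing the robot, at any yaw up to 15 degrees. Its flat top at z = 100 mm is the hinged plywood cover (chest y -83 to +150 mm, the full depth in x) and, flush beside it, a darker fixed strip 66 mm wide at -y (the robot's right).
- cover (a joint): Opening angle of the plywood cover in rad: 0 shut, growing as its front edge rises; stop at 1.25. Hinged along the chest's far (+x) edge. 0.35 kg; about 2 N at the knob lifts it, and it always falls shut if let go. If caught, it rises only about 0.02 rad (4 mm at the knob) and then stops firmly; a tug of 10 N is plenty. If free it just keeps rising.
- cover_knob (a point): Centre of the black ball knob on the cover, 26 mm in diameter, 40 mm above the cover's upper face on a brass stem 10 mm thick; shut, it is at chest (-60, 30, 140) mm. It moves with the cover, on an arc of radius about 187 mm about hinge_line. The ball can turn between two fingers that pinch it along the hinge direction (chest y), so the hand may stay upright.
- hinge_line (a point): Point on the hinge axis directly behind the knob, at chest (120, 30, 88) mm; its y axis is the hinge axis, x the chest's depth.
- release (a joint): Travel of the red release slide in m: 0 home, 0.024 fully pushed, towards chest -y (away from the cover). Always home at the start, whether the catch holds or not; about 4 N pushes it, and it stays where it is left. Inside the chest it only pushes a hidden catch bar out from over the cover's keeper, with 5 mm lost motion; the bar stays where it was pushed. The bar's start is hidden: it may be on the keeper (caught) or clear of it (free). 20 mm or more always frees it.
- release_tab (a point): Top centre of the red release tab, which stands 29 mm above the strip on the chest's right; the tab is 30 mm (chest x) x 12 mm (chest y). Home, this point is at chest (-60, -103, 129) mm.
- weight: Loose aluminium ring weight, outer diameter 112, hole 88, so walls 12 mm thick, 28 mm high, about 0.3 kg. Origin: centre of its underside. It lies flat on the cover around the knob, roughly centred (within about 5 mm); the knob's top is 53 mm above the cover.
- tray: Blue open tray fixed to the bench at the robot's left, 200 x 200 mm outside, 40 mm high, walls and floor 5 mm thick. Origin: centre of its underside.
- glue: Bystander, to be left alone: white glue bottle with orange cap, 56 mm wide, 150 mm tall.
- jar: Bystander, to be left alone: amber glass jar, 66 mm wide, 80 mm tall.
- key_blank: Bystander, to be left alone: wooden key blank, 20 x 160 x 22 mm, lying on the bench.
Not all that is in view belongs to the job. There is more than one size of the weight; the one meant has the size given above.

How it is judged:
By the outcome, as a careful person would: the job done as asked, in the order asked, and still so for the second after the job is handed in, while the arm keeps its last pose, push and grip.
It also fails if it takes over 67 s, if anything falls off the work surface, if the arm or the gripper's body presses on something with over 40 N, if the wrist force passes 120 N, or if a joint passes its speed limit or range.

## Robot

A 6-joint arm with a two-finger parallel gripper is mounted at the origin on the work surface. World frame = base frame: x ahead of the robot, y to its left, z up, the work surface at z = 0. Lengths are in mm, angles in rad, forces in N, time in s.
With the tool pointing down it reaches from about 275 to 1000 mm from the base axis. Payload 8.4 kg.
Tool frame: the origin (TCP) lies midway between the tips of the shut fingers; the grasp point (between the pads) lies 19 mm behind it; z points along the fingers, y is the line along which they close (so a half turn about z gives the same grasp; the last joint's range is limited). The gripper opens to 85 mm and grips with 20 to 120 N. Pads are 22 mm wide; open, the fingers measure 114 mm over their backs; the gripper's body (76 mm by 85 mm) begins 54 mm behind the grasp point. The pads swing forward as they close: fully open they stand 13 mm farther back than shut.
Start: joints at [1.236, 0.353, 1.633, -0, 1.155, -0.002], TCP at [204.18, 590.71, 231.281] pointing down, gripper open.
Joint ranges: [-2.63, 2.63], [-0.92, 2.1], [0.06, 2.66], [-1.3, 4.44], [0, 2.69], [-3.02, 3.02]. Speed limits (rad/s): [2.22, 2.22, 2.79, 3.14, 3.14, 3.14].

## Interface

Orientations are given as [roll, pitch, yaw] about the fixed x, y, z axes, in that order (R = Rz(yaw) Ry(pitch) Rx(roll)).
In Python, from rig import monitor, imaging, r gives the robot as it stands.
- The arm moves only by the tool drive_tool, never from a script. Its argument "plan" is a list of rows, each an object of numbers: "x", "y", "z": the shift along the tool's x, y, z in units of 50 mm (1.0 is 50 mm); "ax", "ay", "az": the turn, a rotation vector about the tool's x, y, z in units of 6 degrees (1.0 is 6 degrees); "hand": the finger opening in mm, from 0 to 85.4. In form: [{"x": .., "y": .., "z": .., "ax": .., "ay": .., "az": .., "hand": ..}, ...]. A call has 1 to 8 rows; each row is the pose to reach, as a shift and turn from the pose commanded when the call began, along the tool's axes at that moment; what a row does not reach only later rows make up. A row lasts 1/10 s, in which the tool goes at most 50 mm and 8.59 degrees, less where a joint would pass 70% of its speed; a pose out of reach is approached as far as the arm can. A call with a gripper value outside its range is refused whole. The fingers move at their own pace and stop on an object; "grip_force" is the grip in N (left out, the last holds). Time passes only in rows, so rows that repeat a pose let the fingers close. It gives the time, the measured TCP pose, the force, the opening and the grip force at its end, in the units of the state.
- monitor.sense(): the state, without advancing time (a new reading comes with each control period).
- imaging.grab_frame(name): name is "side" or "top"; returns the picture (420x560x3 uint8, red, green, blue); there is no depth.
- imaging.camera_info(name): a dict with "mtx" (3x3 intrinsics, pixels), "R" (3x3) and "t" (3): a world point X has camera coordinates R X + t. Camera axes: x right, y down, z forward; pixel columns grow to the right and rows downward; lengths in mm; the calibration is good to about 2 mm. A picture is of the moment at which its call begins. camera_info takes no time and is no camera call.
- r.sign_off(): hands the job in; it is judged then, once.
The state is a dict: "clock": time; "qpos": joint angles; "qvel": joint speeds; "joint_efforts": joint torques, N m; "eef_pos": TCP position; "tcp_rot": TCP orientation; "contact_force": force on the tool from outside, world axes, zero at the start; "wrist_torque": the same for the moment, N m; "opening": opening from 0.0 (shut) to 1.0 (fully open); "grasp_force": force on a finger pad.
Only numpy, scipy, OpenCV 4.12 (cv2) and the standard library are available. Lean on these libraries where they do the work, as an engineer would, in place of code of your own. Each camera call takes 0.05 s, during which the arm holds its last target. There are 200 camera calls.

## Working session

There is one attempt and no reset: what is moved stays moved. The work goes in short steps, Python scripts to look and compute and a tool call to move; the robot and the scene stay as the last step left them, time stands still between calls to the robot, and variables do not carry over. Pictures are saved under pics/ and viewed, at most 10 in all, crops included, and the job is handed in when it is done.

Besides the shell and the picture viewer there is one more tool, called after "Call:" as name([rows], argument=value, ...), one row to a line, values as JSON. drive_tool: Moves the arm, as the interface text tells. Its arguments: {"type":"object","properties":{"plan":{"type":"array","items":{"type":"object","properties":{"x":{"type":"number"},"y":{"type":"number"},"z":{"type":"number"},"ax":{"type":"number"},"ay":{"type":"number"},"az":{"type":"number"},"hand":{"type":"number"}}}},"grip_force":{"type":"number"}},"required":["plan"]}

```bash
mkdir -p pics; python3 - <<'E'
from rig import monitor, imaging, r
import cv2
for n in("side","top"):
    f=imaging.grab_frame(n); cv2.imwrite(f"pics/{n}0.png",f[:,:,::-1]); c=imaging.camera_info(n); print(n,c)
print(monitor.sense())
E
```

```text
side {'mtx': array([[398.33350333,   0.        , 280.56887891],
       [  0.        , 398.33350333, 215.05022496],
       [  0.        ,   0.        ,   1.        ]]), 'R': array([[ 0.68235914, -0.73078806, -0.01829812],
       [-0.50847903, -0.45650135, -0.73010656],
       [ 0.52520004,  0.50749909, -0.68308827]]), 't': array([-393.69979457,  369.10098072,  825.17862489])}
top {'mtx': array([[460.97811038,   0.        , 282.17648928],
       [  0.        , 460.97811038, 204.36082665],
       [  0.        ,   0.        ,   1.        ]]), 'R': array([[-0.01569663, -0.9995575 ,  0.02526709],
       [-0.99837658,  0.0142843 , -0.0551376 ],
       [ 0.05475228, -0.02609154, -0.99815901]]), 't': array([  -9.83616718,  539.70032311, 1144.92067909])}
{'clock': 0.1, 'qpos': array([ 1.23558225e+00,  3.53591078e-01,  1.63408678e+00, -2.69798634e-06,
        1.15519293e+00, -2.43562829e-03]), 'qvel': array([ 0.00033884, -0.00283891, -0.00174819, -0.00127893, -0.00191846,
        0.00049442]), 'joint_efforts': array([-7.26686230e-04, -6.06356978e+01, -3.42820323e+01, -1.04610735e-04,
        3.83472550e-03,  9.84856229e-06]), 'eef_pos': array([204.0454096 , 590.28661028, 230.61758087]), 'tcp_rot': array([-3.14031452e+00, -6.46135065e-07,  2.80881529e+00]), 'contact_force': array([ 0.59441916,  1.18047514, -0.49338351]), 'wrist_torque': array([ 0.00021121, -0.04878687, -0.01056354]), 'grasp_force': 0.0, 'opening': 0.9983557492394999}
```

View pics/top0.png

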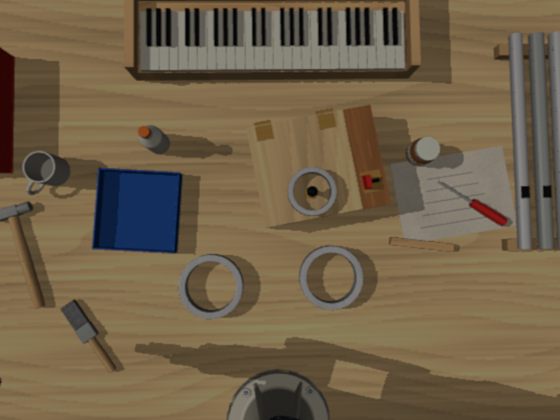

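View pics/side0.png

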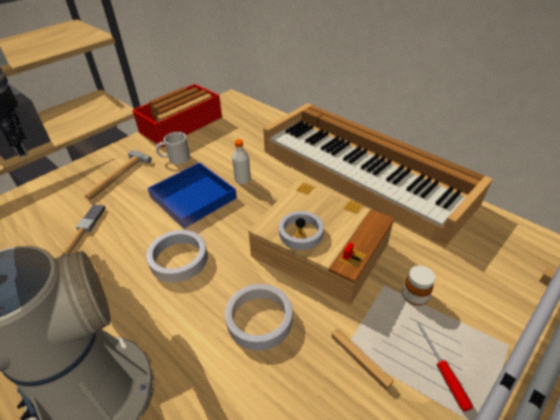

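The top view shows the small ring and knob at about (312,191), the red tab at (370,181) and the tray at (138,210). The glue bottle is at (152,138), left of the chest, and the jar at (424,152). The two larger rings on the bench are decoys.

```bash
cat > h.py <<'E'
import numpy as np,cv2
from rig import monitor, imaging, r
from scipy.spatial.transform import Rotation as Ro
def ray(n,uv):
    c=imaging.camera_info(n); d=c['R'].T@np.linalg.inv(c['mtx'])@np.array([*uv,1.]); return -c['R'].T@c['t'],d
def onz(n,uv,z):
    o,d=ray(n,uv); return o+d*(z-o[2])/d[2]
def tri(a,b):
    (o,d),(p,e)=ray('side',a),ray('top',b)
    s=np.linalg.lstsq(np.c_[d,-e],p-o,rcond=None)[0]; A,B=o+d*s[0],p+e*s[1]
    return (A+B)/2,np.linalg.norm(A-B)
def blobs(mask,roi,amin=15):
    u0,v0,u1,v1=roi; m=np.zeros_like(mask); m[v0:v1,u0:u1]=mask[v0:v1,u0:u1]
    return sorted([c for c in cv2.findContours(m,cv2.RETR_EXTERNAL,cv2.CHAIN_APPROX_NONE)[0] if cv2.contourArea(c)>=amin],key=cv2.contourArea)[::-1]
def hsv(n): return cv2.cvtColor(imaging.grab_frame(n),cv2.COLOR_RGB2HSV)
def cen(c): m=cv2.moments(c); return m['m10']/m['m00'],m['m01']/m['m00']
E
python3 - <<'E'
from h import *
np.set_printoptions(precision=1,suppress=True)
H={n:hsv(n) for n in('top','side')}
roi={'top':dict(k=(295,175,330,207),w=(280,160,345,222),r=(355,165,390,195),t=(80,155,195,265)),
'side':dict(k=(290,212,312,232),w=(270,205,330,255),r=(338,235,368,265),t=(140,155,245,230))}
P={}
for n in H:
    h=H[n]
    M=dict(k=cv2.inRange(h,(0,0,0),(180,255,45)),w=cv2.inRange(h,(0,0,90),(180,60,255)),
      r=cv2.inRange(h,(0,200,100),(4,255,255))|cv2.inRange(h,(175,200,100),(180,255,255)),t=cv2.inRange(h,(105,150,30),(130,255,255)))
    for k in M:
        B=blobs(M[k],roi[n][k])
        if B:
            P[n,k]=cen(B[0]); print(n,k,np.array(P[n,k]),cv2.contourArea(B[0]),cv2.boundingRect(B[0]),len(B))
            if k=='w' : 
                e=cv2.fitEllipse(cv2.convexHull(B[0])); print(' ell',e)
                if n=='top': print(' ring centre',onz('top',e[0],128),'diam',e[1][0]*np.linalg.norm(onz('top',(300,200),128)-onz('top',(301,200),128)))
            if k=='t' and n=='top':
                q=cv2.minAreaRect(B[0]); print(' tray',onz('top',q[0],40),q); print(np.array([onz('top',p,40) for p in cv2.boxPoints(q)]))
for k in 'kr': 
    print(k,'top@z',onz('top',P['top',k],dict(k=140,r=129)[k]), tri(P['side',k],P['top',k]) if ('side',k) in P else '')
E
python3 - <<'E'
import cv2
a=cv2.imread('pics/top0.png')[95:235,235:400];b=cv2.imread('pics/side0.png')[180:310,240:400]
cv2.imwrite('pics/c.png',cv2.hconcat([cv2.resize(a,(400,340)),cv2.resize(b,(400,340))]))
E
```

```text
top k [312.1 191.3] 66.5 (307, 187, 11, 10) 1
top w [311.8 190.9] 1833.0 (287, 167, 50, 49) 1
 ell ((311.74359130859375, 190.8441925048828), (48.770782470703125, 49.209800720214844), 83.99813842773438)
 ring centre [563.2 -82.8 128. ] diam 111.06109958701126
top r [368.2 180.8] 47.5 (365, 175, 7, 13) 1
top t [136.6 210.2] 6414.0 (93, 168, 88, 85) 1
 tray [528.6 338.1  40. ] ((136.70814514160156, 210.31565856933594), (83.30168914794922, 80.15595245361328), 3.4682295322418213)
[[439.2 443.8  40. ]
 [634.2 433.3  40. ]
 [619.3 230.9  40. ]
 [423.7 243.4  40. ]]
side k [300.2 222.3] 48.5 (296, 218, 9, 9) 1
side w [300.8 229.9] 1306.0 (279, 211, 45, 39) 1
 ell ((300.84173583984375, 229.75379943847656), (38.73080825805664, 44.96473693847656), 93.8091812133789)
side r [347.9 250.9] 79.5 (343, 243, 10, 16) 1
side t [194.8 192. ] 2595.0 (153, 164, 82, 56) 1
k top@z [561.2 -82.4 140. ] (array([561.7, -82.9, 141.6]), np.float64(1.819066162814538))
r top@z [ 584.3 -212.6  129. ] (array([ 585.1, -214.8,  116.3]), np.float64(1.3756404342116335))
```

View pics/c.png

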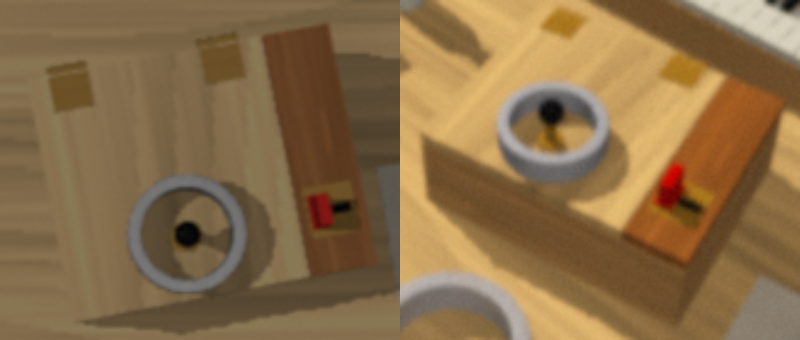

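Knob is at (561.5,-82.6,140); triangulation gives z≈141.6, which fits. The tab-to-knob distance is 132.6 mm (133 expected), so chest yaw is about 10.1°. The ring centre is (563,-83) with diameter 111 mm, and the tray is at (529,338). All of these are plausible. Next I move above the ring's left wall.

```bash
cat >> h.py <<'E'
YAW=0.1765; CX=np.array([np.cos(YAW),np.sin(YAW),0]); CY=np.array([-np.sin(YAW),np.cos(YAW),0])
def delta(target,close=True):
    s=monitor.sense(); R=Ro.from_euler('xyz',s['tcp_rot'])
    d=R.inv().apply(np.array(target)-s['eef_pos'])/50
    G=Ro.from_matrix(np.c_[np.cross(CY,[0,0,-1]),CY,[0,0,-1]])
    print('xyz',d.round(3),'a',((R.inv()*G).as_rotvec(degrees=True)/6).round(2))
E
python3 -c "
from h import *
delta([554.4,-33.6,200])"
```

```text
xyz [-10.699  -9.507   0.624] a [-0.01 -0.   -4.86]
```

Call:
drive_tool([
  {"x": -2, "y": -1.78, "z": 0.1, "az": -1, "hand": 26},
  {"x": -4, "y": -3.56, "z": 0.2, "az": -2, "hand": 26},
  {"x": -6, "y": -5.3, "z": 0.3, "az": -3, "hand": 26},
  {"x": -8, "y": -7.1, "z": 0.4, "az": -4, "hand": 26},
  {"x": -10.7, "y": -9.51, "z": 0.62, "az": -4.86, "hand": 26},
  {"x": -10.7, "y": -9.51, "z": 0.62, "az": -4.86, "hand": 26},
  {"x": -10.7, "y": -9.51, "z": 0.62, "az": -4.86, "hand": 26},
  {"x": -10.7, "y": -9.51, "z": 0.62, "az": -4.86, "hand": 26},
], grip_force=40)

```text
invalid input
```

```bash
python3 -c "
from h import *
s=monitor.sense();print(s['clock'],s['eef_pos'],s['opening']);delta([554.4,-33.6,200])"
```

```text
0.2 [204.08515777 590.44739502 230.82276518] 1.0012742020389809
xyz [-10.699  -9.507   0.624] a [-0.01 -0.   -4.86]
```

Call:
drive_tool([
  {"x": -2, "y": -1.78, "z": 0.1, "ax": 0, "ay": 0, "az": -1, "hand": 26},
  {"x": -4, "y": -3.56, "z": 0.2, "ax": 0, "ay": 0, "az": -2, "hand": 26},
  {"x": -6, "y": -5.3, "z": 0.3, "ax": 0, "ay": 0, "az": -3, "hand": 26},
  {"x": -8, "y": -7.1, "z": 0.4, "ax": 0, "ay": 0, "az": -4, "hand": 26},
  {"x": -10.7, "y": -9.51, "z": 0.62, "ax": 0, "ay": 0, "az": -4.86, "hand": 26},
  {"x": -10.7, "y": -9.51, "z": 0.62, "ax": 0, "ay": 0, "az": -4.86, "hand": 26},
  {"x": -10.7, "y": -9.51, "z": 0.62, "ax": 0, "ay": 0, "az": -4.86, "hand": 26},
  {"x": -10.7, "y": -9.51, "z": 0.62, "ax": 0, "ay": 0, "az": -4.86, "hand": 26},
], grip_force=40)

```text
clock: 1.0
eef_pos: [400.4, 240.4, 214.8]
tcp_rot: [3.141, 0.0, -2.965]
contact_force: [0.5, 0.9, 0.2]
opening: 0.299
grasp_force: 0.0
```

```bash
python3 -c "
from h import *
s=monitor.sense();print(s['clock'],s['eef_pos'],s['opening']);delta([554.4,-33.6,200])"
```

```text
1.0 [400.43179303 240.42600153 214.75882327] 0.29919096517807814
xyz [-2.069 -5.936  0.295] a [ 0.  0. -0.]
```

Call:
drive_tool([
  {"x": -2.07, "y": -5.94, "z": 0.3, "ax": 0, "ay": 0, "az": 0, "hand": 26},
  {"x": -2.07, "y": -5.94, "z": 0.3, "ax": 0, "ay": 0, "az": 0, "hand": 26},
  {"x": -2.07, "y": -5.94, "z": 0.3, "ax": 0, "ay": 0, "az": 0, "hand": 26},
  {"x": -2.07, "y": -5.94, "z": 0.3, "ax": 0, "ay": 0, "az": 0, "hand": 26},
  {"x": -2.07, "y": -5.94, "z": 0.3, "ax": 0, "ay": 0, "az": 0, "hand": 26},
  {"x": -2.07, "y": -5.94, "z": 0.3, "ax": 0, "ay": 0, "az": 0, "hand": 26},
  {"x": -2.07, "y": -5.94, "z": 0.3, "ax": 0, "ay": 0, "az": 0, "hand": 26},
  {"x": -2.07, "y": -5.94, "z": 0.3, "ax": 0, "ay": 0, "az": 0, "hand": 26},
])

```text
clock: 1.8
eef_pos: [554.4, -33.8, 199.3]
tcp_rot: [-3.142, -0.0, -2.968]
contact_force: [0.2, -0.0, -1.1]
opening: 0.304
grasp_force: 0.0
```

```bash
python3 -c "
from h import *
s=monitor.sense();print(s['clock'],s['eef_pos'],s['opening']);delta([554.4,-33.6,105])
cv2.imwrite('pics/s1.png',cv2.resize(imaging.grab_frame('side')[120:300,200:400,::-1],(800,600)))"
```

```text
1.8 [554.37446046 -33.80255013 199.25814092] 0.3037630075324762
xyz [-0.002  0.004  1.885] a [-0.   -0.   -0.03]
```

View pics/s1.png

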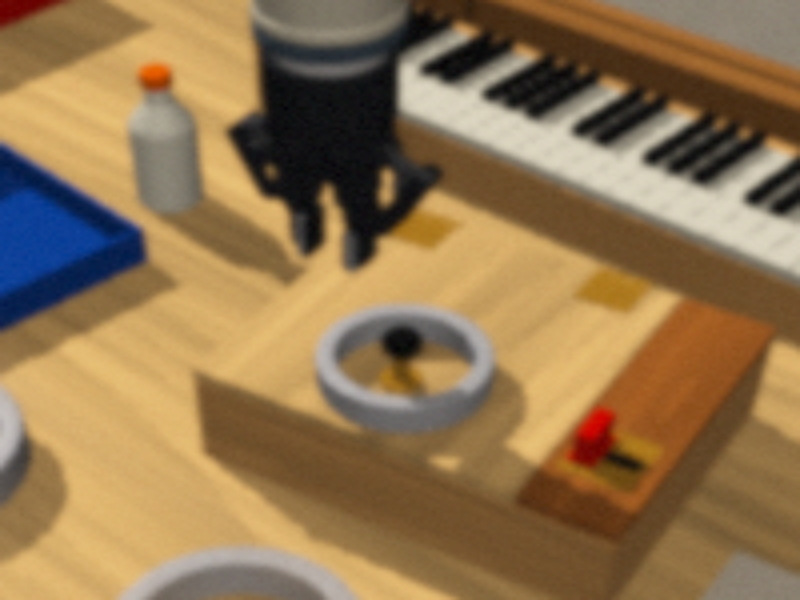

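The hand is above the ring's left wall, with the ring at about (405,365) in the crop and the knob inside it. The knuckles stick out sideways, so I'll go down partway and check their clearance to the knob.

Call:
drive_tool([
  {"x": 0, "y": 0, "z": 0.5, "ax": 0, "ay": 0, "az": 0, "hand": 26},
  {"x": 0, "y": 0, "z": 1.0, "ax": 0, "ay": 0, "az": 0, "hand": 26},
  {"x": 0, "y": 0, "z": 1.3, "ax": 0, "ay": 0, "az": 0, "hand": 26},
  {"x": 0, "y": 0, "z": 1.4, "ax": 0, "ay": 0, "az": 0, "hand": 26},
  {"x": 0, "y": 0, "z": 1.5, "ax": 0, "ay": 0, "az": 0, "hand": 26},
  {"x": 0, "y": 0, "z": 1.6, "ax": 0, "ay": 0, "az": 0, "hand": 26},
  {"x": 0, "y": 0, "z": 1.6, "ax": 0, "ay": 0, "az": 0, "hand": 26},
])

```text
clock: 2.55
eef_pos: [553.8, -31.7, 119.8]
tcp_rot: [3.142, 0.0, -2.965]
contact_force: [0.0, 0.3, -0.2]
opening: 0.305
grasp_force: 0.0
```

```bash
python3 -c "
from h import *
s=monitor.sense();print(s['clock'],s['eef_pos'],s['contact_force'])
a=cv2.resize(imaging.grab_frame('side')[175:265,245:345,::-1],(444,400),interpolation=cv2.INTER_CUBIC)
b=cv2.resize(imaging.grab_frame('top')[145:235,255:345,::-1],(350,400))
cv2.imwrite('pics/s2.png',cv2.convertScaleAbs(cv2.hconcat([a,b]),alpha=1.8,beta=10))"
```

```text
2.55 [553.76860041 -31.65669505 119.77684772] [ 0.03840851  0.29580866 -0.1849391 ]
```

View pics/s2.png

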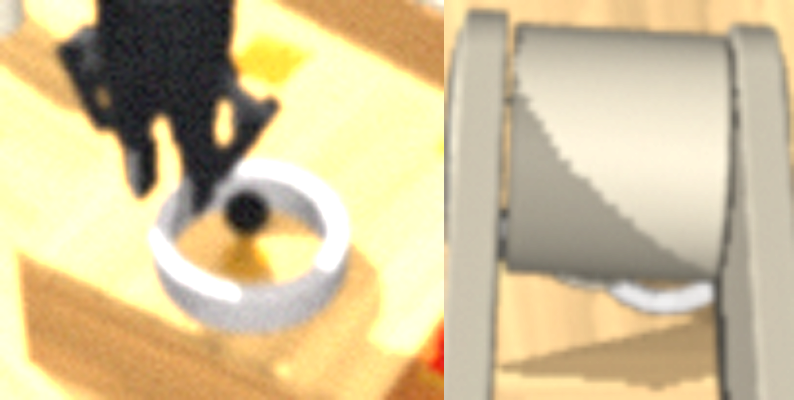

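The inner finger tip, at about (200,205), is inside the ring. The knob is at (248,212), and the link's lower edge runs from (275,110) to (225,175). I'll project the hand's plane to get that edge's height above the knob.

```bash
python3 -c "
from h import *
c=imaging.camera_info('side')
T=np.array([553.8,-32.5,119.8])
for q in [(275,110),(250,140),(235,165),(225,175),(200,205),(140,190),(62,50)]:
    uv=(245+q[0]/4.44,175+q[1]/4.44); o,d=ray('side',uv)
    t=((T-o)@CX)/(d@CX); X=o+t*d; print(q,'s toward knob %.1f'%(-(X-T)@CY),'z %.1f'%X[2])
delta([554.2,-33.4,110])
"
```

```text
(275, 110) s toward knob 68.0 z 222.0
(250, 140) s toward knob 53.4 z 194.2
(235, 165) s toward knob 44.3 z 171.6
(225, 175) s toward knob 38.1 z 161.1
(200, 205) s toward knob 21.8 z 129.8
(140, 190) s toward knob -19.2 z 121.0
(62, 50) s toward knob -68.9 z 204.0
xyz [ 0.003 -0.03   0.204] a [-0.    0.01 -0.  ]
```

Call:
drive_tool([
  {"x": 0, "y": -0.03, "z": 0.12, "ax": 0, "ay": 0, "az": 0, "hand": 26},
  {"x": 0, "y": -0.03, "z": 0.24, "ax": 0, "ay": 0, "az": 0, "hand": 26},
  {"x": 0, "y": -0.03, "z": 0.24, "ax": 0, "ay": 0, "az": 0, "hand": 26},
  {"x": 0, "y": -0.03, "z": 0.24, "ax": 0, "ay": 0, "az": 0, "hand": 18},
  {"x": 0, "y": -0.03, "z": 0.24, "ax": 0, "ay": 0, "az": 0, "hand": 14},
  {"x": 0, "y": -0.03, "z": 0.24, "ax": 0, "ay": 0, "az": 0, "hand": 8},
  {"x": 0, "y": -0.03, "z": 0.24, "ax": 0, "ay": 0, "az": 0, "hand": 4},
  {"x": 0, "y": -0.03, "z": 0.24, "ax": 0, "ay": 0, "az": 0, "hand": 4},
], grip_force=50)

```text
clock: 3.45
eef_pos: [554.2, -33.5, 107.8]
tcp_rot: [-3.141, 0.0, -2.965]
contact_force: [0.7, 0.5, -2.0]
opening: 0.14
grasp_force: 46.9
```

Call:
drive_tool([
  {"x": 0, "y": 0, "z": 0, "ax": 0, "ay": 0, "az": 0, "hand": 4},
  {"x": 0, "y": 0, "z": 0, "ax": 0, "ay": 0, "az": 0, "hand": 4},
  {"x": 0, "y": 0, "z": -0.1, "ax": 0, "ay": 0, "az": 0, "hand": 4},
  {"x": 0, "y": 0, "z": -0.3, "ax": 0, "ay": 0, "az": 0, "hand": 4},
  {"x": 0, "y": 0, "z": -0.3, "ax": 0, "ay": 0, "az": 0, "hand": 4},
])

```text
clock: 3.95
eef_pos: [554.8, -33.5, 124.1]
tcp_rot: [-3.141, 0.002, -2.966]
contact_force: [0.3, 0.0, -3.1]
opening: 0.142
grasp_force: 47.0
```

Call:
drive_tool([
  {"x": 0, "y": 0, "z": -0.3, "ax": 0, "ay": 0, "az": 0, "hand": 4},
  {"x": 0, "y": 0, "z": -0.6, "ax": 0, "ay": 0, "az": 0, "hand": 4},
  {"x": 0, "y": 0, "z": -0.9, "ax": 0, "ay": 0, "az": 0, "hand": 4},
  {"x": 0, "y": 0, "z": -1.2, "ax": 0, "ay": 0, "az": 0, "hand": 4},
  {"x": 0, "y": 0, "z": -1.5, "ax": 0, "ay": 0, "az": 0, "hand": 4},
  {"x": 0, "y": 0, "z": -1.5, "ax": 0, "ay": 0, "az": 0, "hand": 4},
  {"x": 0, "y": 0, "z": -1.5, "ax": 0, "ay": 0, "az": 0, "hand": 4},
])

```text
clock: 4.65
eef_pos: [554.0, -33.5, 197.6]
tcp_rot: [-3.142, 0.0, -2.965]
contact_force: [-1.6, 0.5, -3.6]
opening: 0.146
grasp_force: 47.0
```

```bash
python3 -c "
from h import *
s=monitor.sense();print(s['clock'],s['eef_pos'],s['contact_force'])
delta(np.array([528.6,338.1,200])+CY*50)
cv2.imwrite('pics/s3.png',cv2.convertScaleAbs(cv2.resize(imaging.grab_frame('side')[120:300,200:400,::-1],(600,540)),alpha=1.5))"
```

```text
4.65 [553.95623442 -33.46928463 197.58193498] [-1.60430893  0.48950476 -3.60456708]
xyz [-0.802  8.405 -0.048] a [-0.  0. -0.]
```

View pics/s3.png

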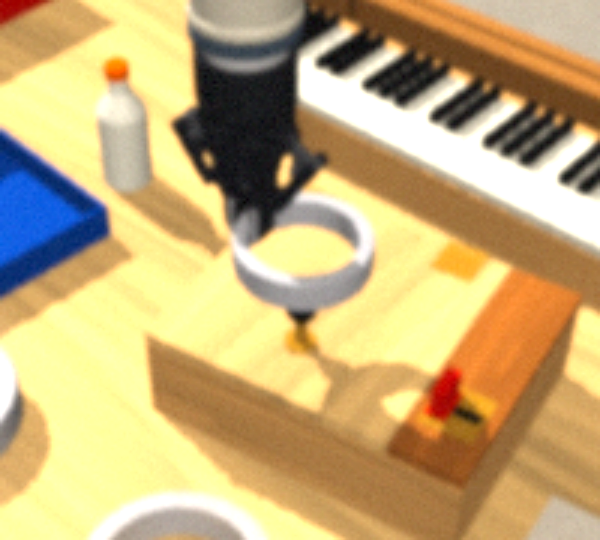

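The ring at (300,250) is held level and clear of the knob. Now I carry it to the tray.

Call:
drive_tool([
  {"x": 0, "y": 0.4, "z": -0.1, "ax": 0, "ay": 0, "az": 0, "hand": 4},
  {"x": -0.1, "y": 1.1, "z": -0.1, "ax": 0, "ay": 0, "az": 0, "hand": 4},
  {"x": -0.2, "y": 1.8, "z": -0.1, "ax": 0, "ay": 0, "az": 0, "hand": 4},
  {"x": -0.3, "y": 2.5, "z": -0.1, "ax": 0, "ay": 0, "az": 0, "hand": 4},
  {"x": -0.4, "y": 3.2, "z": -0.1, "ax": 0, "ay": 0, "az": 0, "hand": 4},
  {"x": -0.5, "y": 3.9, "z": -0.1, "ax": 0, "ay": 0, "az": 0, "hand": 4},
  {"x": -0.5, "y": 4.6, "z": -0.1, "ax": 0, "ay": 0, "az": 0, "hand": 4},
  {"x": -0.6, "y": 5.3, "z": -0.1, "ax": 0, "ay": 0, "az": 0, "hand": 4},
])

```text
clock: 5.5
eef_pos: [535.9, 233.7, 201.4]
tcp_rot: [-3.141, -0.002, -2.965]
contact_force: [1.0, 0.4, -4.0]
opening: 0.14
grasp_force: 47.3
```

Call:
drive_tool([
  {"x": 0, "y": 0.7, "z": 0, "ax": 0, "ay": 0, "az": 0, "hand": 4},
  {"x": -0.1, "y": 1.4, "z": 0, "ax": 0, "ay": 0, "az": 0, "hand": 4},
  {"x": -0.2, "y": 2.1, "z": 0, "ax": 0, "ay": 0, "az": 0, "hand": 4},
  {"x": -0.2, "y": 2.7, "z": 0, "ax": 0, "ay": 0, "az": 0, "hand": 4},
  {"x": -0.2, "y": 3.1, "z": 0, "ax": 0, "ay": 0, "az": 0, "hand": 4},
  {"x": -0.2, "y": 3.1, "z": 0, "ax": 0, "ay": 0, "az": 0, "hand": 4},
  {"x": -0.2, "y": 3.1, "z": 0, "ax": 0, "ay": 0, "az": 0, "hand": 4},
])

```text
clock: 6.2
eef_pos: [519.4, 386.5, 201.8]
tcp_rot: [-3.14, -0.001, -2.965]
contact_force: [-0.2, -0.6, -3.3]
opening: 0.141
grasp_force: 47.4
```

```bash
python3 -c "
from h import *
s=monitor.sense();print(s['clock'],s['eef_pos'],s['contact_force'],s['opening'])
delta(np.array([528.6,338.1,15])+CY*50)"
```

```text
6.2 [519.44016637 386.52462688 201.80619936] [-0.20795388 -0.62139347 -3.28670067] 0.14149282718382505
xyz [-0.015  0.019  3.736] a [-0.01 -0.01  0.  ]
```

Call:
drive_tool([
  {"x": 0, "y": 0, "z": 0.6, "ax": 0, "ay": 0, "az": 0, "hand": 4},
  {"x": 0, "y": 0, "z": 1.3, "ax": 0, "ay": 0, "az": 0, "hand": 4},
  {"x": 0, "y": 0, "z": 2.0, "ax": 0, "ay": 0, "az": 0, "hand": 4},
  {"x": 0, "y": 0, "z": 2.7, "ax": 0, "ay": 0, "az": 0, "hand": 4},
  {"x": 0, "y": 0, "z": 3.3, "ax": 0, "ay": 0, "az": 0, "hand": 4},
  {"x": 0, "y": 0, "z": 3.55, "ax": 0, "ay": 0, "az": 0, "hand": 4},
  {"x": 0, "y": 0, "z": 3.65, "ax": 0, "ay": 0, "az": 0, "hand": 4},
  {"x": 0, "y": 0, "z": 3.7, "ax": 0, "ay": 0, "az": 0, "hand": 4},
])

```text
clock: 7.0
eef_pos: [520.6, 386.8, 18.2]
tcp_rot: [3.141, 0.001, -2.966]
contact_force: [1.2, 0.4, -3.5]
opening: 0.14
grasp_force: 47.5
```

Call:
drive_tool([
  {"x": 0, "y": 0, "z": 0.02, "ax": 0, "ay": 0, "az": 0, "hand": 4},
  {"x": 0, "y": 0, "z": 0.04, "ax": 0, "ay": 0, "az": 0, "hand": 4},
  {"x": 0, "y": 0, "z": 0.06, "ax": 0, "ay": 0, "az": 0, "hand": 4},
  {"x": 0, "y": 0, "z": 0.06, "ax": 0, "ay": 0, "az": 0, "hand": 4},
])

```text
clock: 7.4
eef_pos: [520.1, 387.3, 15.2]
tcp_rot: [3.141, 0.001, -2.965]
contact_force: [-0.3, 0.8, -3.3]
opening: 0.141
grasp_force: 47.4
```

Call:
drive_tool([
  {"x": 0, "y": 0, "z": 0.03, "ax": 0, "ay": 0, "az": 0, "hand": 4},
  {"x": 0, "y": 0, "z": 0.04, "ax": 0, "ay": 0, "az": 0, "hand": 4},
  {"x": 0, "y": 0, "z": 0.05, "ax": 0, "ay": 0, "az": 0, "hand": 4},
  {"x": 0, "y": 0, "z": 0.05, "ax": 0, "ay": 0, "az": 0, "hand": 4},
])

```text
clock: 7.8
eef_pos: [520.0, 387.2, 12.8]
tcp_rot: [3.141, 0.0, -2.965]
contact_force: [-2.2, -1.3, 3.6]
opening: 0.146
grasp_force: 48.0
```

It's in contact with the floor. Release and rise.

Call:
drive_tool([
  {"x": 0, "y": 0, "z": 0, "ax": 0, "ay": 0, "az": 0, "hand": 16},
  {"x": 0, "y": 0, "z": 0, "ax": 0, "ay": 0, "az": 0, "hand": 26},
  {"x": 0, "y": 0, "z": 0, "ax": 0, "ay": 0, "az": 0, "hand": 28},
  {"x": 0, "y": 0, "z": -0.3, "ax": 0, "ay": 0, "az": 0, "hand": 28},
  {"x": 0, "y": 0, "z": -1, "ax": 0, "ay": 0, "az": 0, "hand": 28},
  {"x": 0, "y": 0, "z": -2, "ax": 0, "ay": 0, "az": 0, "hand": 28},
  {"x": 0, "y": 0, "z": -3, "ax": 0, "ay": 0, "az": 0, "hand": 28},
  {"x": 0, "y": 0, "z": -3.8, "ax": 0, "ay": 0, "az": 0, "hand": 28},
])

```text
clock: 8.6
eef_pos: [520.4, 387.3, 206.5]
tcp_rot: [3.14, 0.003, -2.965]
contact_force: [0.9, 0.0, 0.6]
opening: 0.328
grasp_force: 0.0
```

```bash
python3 -c "
from h import *
s=monitor.sense();print(s['clock'],s['eef_pos'],s['contact_force'],s['opening'])
delta(np.array([561.5,-82.6,200]))"
```

```text
8.6 [520.35244299 387.32842    206.51430522] [0.91778445 0.04769186 0.55039728] 0.3278931444060027
xyz [ 0.837 -9.398  0.116] a [ 0.01  0.03 -0.  ]
```

Call:
drive_tool([
  {"x": 0.1, "y": -1, "z": 0, "ax": 0, "ay": 0, "az": 0, "hand": 50},
  {"x": 0.2, "y": -2, "z": 0, "ax": 0, "ay": 0, "az": 0, "hand": 50},
  {"x": 0.3, "y": -3, "z": 0, "ax": 0, "ay": 0, "az": 0, "hand": 50},
  {"x": 0.4, "y": -4, "z": 0, "ax": 0, "ay": 0, "az": 0, "hand": 50},
  {"x": 0.5, "y": -5, "z": 0, "ax": 0, "ay": 0, "az": 0, "hand": 50},
  {"x": 0.6, "y": -6, "z": 0, "ax": 0, "ay": 0, "az": 0, "hand": 50},
  {"x": 0.7, "y": -7, "z": 0, "ax": 0, "ay": 0, "az": 0, "hand": 50},
  {"x": 0.8, "y": -8, "z": 0, "ax": 0, "ay": 0, "az": 0, "hand": 50},
])

```text
clock: 9.4
eef_pos: [550.4, -13.8, 203.6]
tcp_rot: [-3.141, 0.001, -2.965]
contact_force: [-0.5, 0.4, -0.3]
opening: 0.584
grasp_force: 0.0
```

Call:
drive_tool([
  {"x": 0.03, "y": -0.7, "z": 0.05, "ax": 0, "ay": 0, "az": 0, "hand": 50},
  {"x": 0.04, "y": -1.3, "z": 0.1, "ax": 0, "ay": 0, "az": 0, "hand": 50},
  {"x": 0.04, "y": -1.4, "z": 0.1, "ax": 0, "ay": 0, "az": 0, "hand": 50},
  {"x": 0.04, "y": -1.4, "z": 0.1, "ax": 0, "ay": 0, "az": 0, "hand": 50},
  {"x": 0.04, "y": -1.4, "z": 0.1, "ax": 0, "ay": 0, "az": 0, "hand": 50},
])

```text
clock: 9.9
eef_pos: [560.6, -80.3, 197.7]
tcp_rot: [3.141, 0.0, -2.965]
contact_force: [-1.0, 0.9, -0.3]
opening: 0.586
grasp_force: 0.0
```

```bash
python3 -c "
from h import *
s=monitor.sense();print(s['clock'],s['eef_pos'],s['contact_force'],s['opening'])
delta(np.array([561.5,-82.6,121]))
a=cv2.resize(imaging.grab_frame('side')[120:270,130:370,::-1],(480,300),interpolation=cv2.INTER_CUBIC)
b=cv2.resize(imaging.grab_frame('top')[150:270,80:240,::-1],(320,240));b=cv2.copyMakeBorder(b,0,60,0,0,cv2.BORDER_CONSTANT)
cv2.imwrite('pics/s4.png',cv2.convertScaleAbs(cv2.hconcat([a,b]),alpha=1.5))"
```

```text
9.9 [560.62074109 -80.27470853 197.67503676] [-1.03141981  0.93873064 -0.34151591] 0.5862705035756244
xyz [-0.009 -0.049  1.533] a [ 0.  0. -0.]
```

View pics/s4.png

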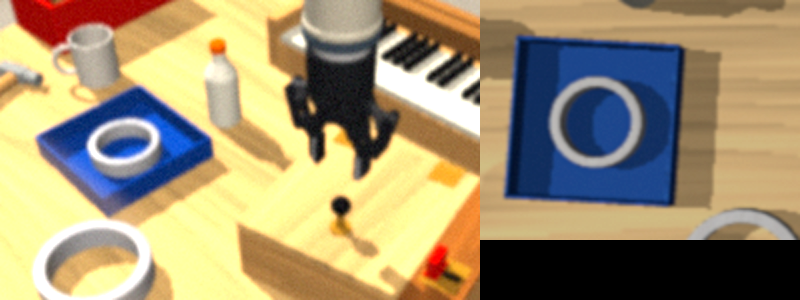

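The ring lies flat near the tray's centre (124,145), and the open hand is above the knob at (340,205). Now I grip the knob.

Call:
drive_tool([
  {"x": -0.01, "y": -0.05, "z": 0.4, "ax": 0, "ay": 0, "az": 0, "hand": 50},
  {"x": -0.01, "y": -0.05, "z": 0.8, "ax": 0, "ay": 0, "az": 0, "hand": 50},
  {"x": -0.01, "y": -0.05, "z": 1.2, "ax": 0, "ay": 0, "az": 0, "hand": 50},
  {"x": -0.01, "y": -0.05, "z": 1.53, "ax": 0, "ay": 0, "az": 0, "hand": 50},
  {"x": -0.01, "y": -0.05, "z": 1.53, "ax": 0, "ay": 0, "az": 0, "hand": 40},
  {"x": -0.01, "y": -0.05, "z": 1.53, "ax": 0, "ay": 0, "az": 0, "hand": 30},
  {"x": -0.01, "y": -0.05, "z": 1.53, "ax": 0, "ay": 0, "az": 0, "hand": 24},
  {"x": -0.01, "y": -0.05, "z": 1.53, "ax": 0, "ay": 0, "az": 0, "hand": 18},
], grip_force=40)

```text
clock: 10.8
eef_pos: [562.1, -82.7, 121.6]
tcp_rot: [3.141, 0.001, -2.965]
contact_force: [-0.8, 6.1, 2.0]
opening: 0.282
grasp_force: 39.2
```

Call:
drive_tool([
  {"x": 0, "y": 0, "z": 0, "ax": 0, "ay": 0, "az": 0, "hand": 18},
  {"x": 0, "y": 0, "z": 0, "ax": 0, "ay": 0, "az": 0, "hand": 18},
  {"x": 0, "y": 0, "z": 0, "ax": 0, "ay": 0, "az": 0, "hand": 18},
])

```text
clock: 11.1
eef_pos: [562.0, -82.7, 121.6]
tcp_rot: [3.141, 0.001, -2.966]
contact_force: [-0.4, 5.4, 2.4]
opening: 0.276
grasp_force: 39.2
```

Call:
drive_tool([
  {"x": 0, "y": 0, "z": -0.04, "ax": 0, "ay": 0, "az": 0, "hand": 18},
  {"x": 0, "y": 0, "z": -0.08, "ax": 0, "ay": 0, "az": 0, "hand": 18},
  {"x": 0, "y": 0, "z": -0.1, "ax": 0, "ay": 0, "az": 0, "hand": 18},
  {"x": 0, "y": 0, "z": -0.1, "ax": 0, "ay": 0, "az": 0, "hand": 18},
])

```text
clock: 11.5
eef_pos: [563.5, -82.5, 126.6]
tcp_rot: [3.141, 0.004, -2.966]
contact_force: [5.2, 7.9, -5.1]
opening: 0.274
grasp_force: 39.4
```

Call:
drive_tool([
  {"x": 0, "y": 0, "z": -0.02, "ax": 0, "ay": 0, "az": 0, "hand": 18},
  {"x": 0, "y": 0, "z": -0.04, "ax": 0, "ay": 0, "az": 0, "hand": 18},
  {"x": 0, "y": 0, "z": -0.04, "ax": 0, "ay": 0, "az": 0, "hand": 18},
])

```text
clock: 11.8
eef_pos: [564.1, -82.4, 128.8]
tcp_rot: [3.141, 0.005, -2.966]
contact_force: [7.3, 8.8, -6.2]
opening: 0.274
grasp_force: 39.4
```

It has risen 7 mm and the x drift of 2.1 mm follows the hinge arc, so it seems free. I'll continue along the arc to 5° to confirm.

Call:
drive_tool([
  {"x": -0.05, "y": 0, "z": -0.03, "ax": 0, "ay": 0, "az": 0, "hand": 18},
  {"x": -0.07, "y": 0, "z": -0.08, "ax": 0, "ay": 0, "az": 0, "hand": 18},
  {"x": -0.09, "y": 0, "z": -0.13, "ax": 0, "ay": 0, "az": 0, "hand": 18},
  {"x": -0.1, "y": 0, "z": -0.17, "ax": 0, "ay": 0, "az": 0, "hand": 18},
  {"x": -0.1, "y": 0, "z": -0.17, "ax": 0, "ay": 0, "az": 0, "hand": 18},
])

```text
clock: 12.3
eef_pos: [567.0, -81.9, 136.7]
tcp_rot: [3.141, 0.001, -2.966]
contact_force: [1.0, 6.7, -3.9]
opening: 0.277
grasp_force: 39.6
```

```bash
python3 -c "
from h import *
s=monitor.sense();print(s['clock'],s['eef_pos'],s['contact_force'],s['opening'])
a=cv2.resize(imaging.grab_frame('side')[170:310,235:405,::-1],(680,560),interpolation=cv2.INTER_CUBIC)
cv2.imwrite('pics/s5.png',cv2.convertScaleAbs(a,alpha=1.5))"
```

```text
12.3 [566.99065278 -81.8691643  136.72943752] [ 0.96747067  6.69659909 -3.88789153] 0.2765330007792987
```

View pics/s5.png

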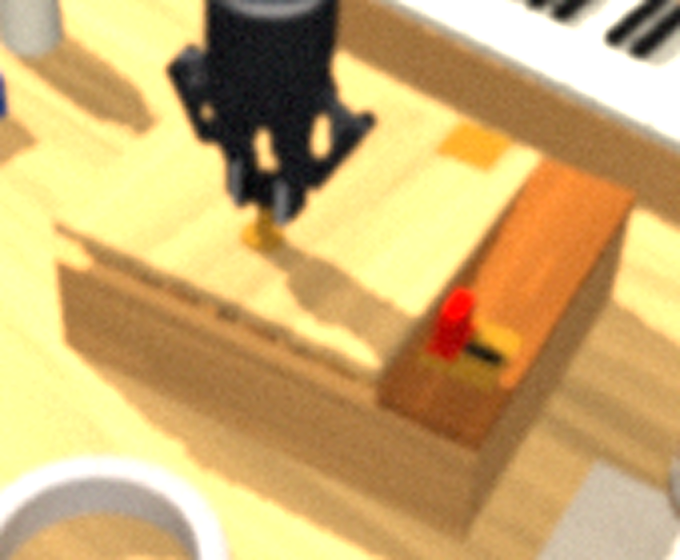

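The cover is visibly raised along its front edge (60–380, 230–390), at about 5° with only a few newtons. It's free, so the slide stays untouched. I'll continue along the arc to 40°.

```bash
python3 -c "
import numpy as np
f=lambda t:np.array([180*np.cos(t)-52*np.sin(t),-(52*np.cos(t)+180*np.sin(t))])/50
for a,b in((5,22.5),(22.5,40)):
  for t in np.linspace(a,b,9)[1:]: print(t.round(1),(f(np.radians(t))-f(np.radians(a))).round(2))"
```

```text
7.2 [-0.05 -0.13]
9.4 [-0.11 -0.26]
11.6 [-0.18 -0.39]
13.8 [-0.25 -0.52]
15.9 [-0.32 -0.64]
18.1 [-0.4  -0.76]
20.3 [-0.48 -0.88]
22.5 [-0.57 -0.99]
24.7 [-0.09 -0.11]
26.9 [-0.19 -0.22]
29.1 [-0.29 -0.32]
31.2 [-0.39 -0.42]
33.4 [-0.5  -0.51]
35.6 [-0.61 -0.6 ]
37.8 [-0.72 -0.69]
40.0 [-0.84 -0.77]
```

Call:
drive_tool([
  {"x": -0.05, "y": 0, "z": -0.13, "ax": 0, "ay": 0, "az": 0, "hand": 18},
  {"x": -0.11, "y": 0, "z": -0.26, "ax": 0, "ay": 0, "az": 0, "hand": 18},
  {"x": -0.18, "y": 0, "z": -0.39, "ax": 0, "ay": 0, "az": 0, "hand": 18},
  {"x": -0.25, "y": 0, "z": -0.52, "ax": 0, "ay": 0, "az": 0, "hand": 18},
  {"x": -0.32, "y": 0, "z": -0.64, "ax": 0, "ay": 0, "az": 0, "hand": 18},
  {"x": -0.4, "y": 0, "z": -0.76, "ax": 0, "ay": 0, "az": 0, "hand": 18},
  {"x": -0.48, "y": 0, "z": -0.88, "ax": 0, "ay": 0, "az": 0, "hand": 18},
  {"x": -0.57, "y": 0, "z": -0.99, "ax": 0, "ay": 0, "az": 0, "hand": 18},
])

```text
clock: 13.15
eef_pos: [594.2, -77.0, 186.0]
tcp_rot: [3.141, -0.001, -2.966]
contact_force: [-1.8, 4.6, -4.0]
opening: 0.276
grasp_force: 39.4
```

Call:
drive_tool([
  {"x": -0.09, "y": 0, "z": -0.11, "ax": 0, "ay": 0, "az": 0, "hand": 18},
  {"x": -0.19, "y": 0, "z": -0.22, "ax": 0, "ay": 0, "az": 0, "hand": 18},
  {"x": -0.29, "y": 0, "z": -0.32, "ax": 0, "ay": 0, "az": 0, "hand": 18},
  {"x": -0.39, "y": 0, "z": -0.42, "ax": 0, "ay": 0, "az": 0, "hand": 18},
  {"x": -0.5, "y": 0, "z": -0.51, "ax": 0, "ay": 0, "az": 0, "hand": 18},
  {"x": -0.61, "y": 0, "z": -0.6, "ax": 0, "ay": 0, "az": 0, "hand": 18},
  {"x": -0.72, "y": 0, "z": -0.69, "ax": 0, "ay": 0, "az": 0, "hand": 18},
  {"x": -0.84, "y": 0, "z": -0.77, "ax": 0, "ay": 0, "az": 0, "hand": 18},
])

```text
clock: 13.95
eef_pos: [635.4, -69.7, 224.4]
tcp_rot: [3.14, -0.001, -2.966]
contact_force: [-0.6, 5.3, -3.3]
opening: 0.277
grasp_force: 39.5
```

Call:
drive_tool([
  {"x": 0, "y": 0, "z": 0, "ax": 0, "ay": 0, "az": 0, "hand": 18},
  {"x": 0, "y": 0, "z": 0, "ax": 0, "ay": 0, "az": 0, "hand": 18},
  {"x": 0, "y": 0, "z": 0, "ax": 0, "ay": 0, "az": 0, "hand": 18},
  {"x": 0, "y": 0, "z": 0, "ax": 0, "ay": 0, "az": 0, "hand": 18},
])

```text
clock: 14.35
eef_pos: [635.4, -69.7, 224.3]
tcp_rot: [3.141, -0.001, -2.966]
contact_force: [-3.2, 4.6, -2.4]
opening: 0.279
grasp_force: 39.6
```

```bash
python3 -c "
from h import *
s=monitor.sense();print(s['clock'],s['eef_pos'],s['contact_force'],s['opening'])
hg=np.array([561.5,-82.6,0])+180*CX; k=s['eef_pos']+[0,0,19]
print('deg',np.degrees(np.arctan2(k[2]-88,-(k-hg)@CX)-np.arctan2(52,180)))
a=cv2.resize(imaging.grab_frame('side')[90:350,140:480,::-1],(680,520))
cv2.imwrite('pics/s6.png',cv2.convertScaleAbs(a,alpha=1.5))"
```

```text
14.35 [635.37845544 -69.70798577 224.29167605] [-3.21474932  4.62195588 -2.35118808] 0.27886545168335286
deg 39.82067623266552
```

View pics/s6.png

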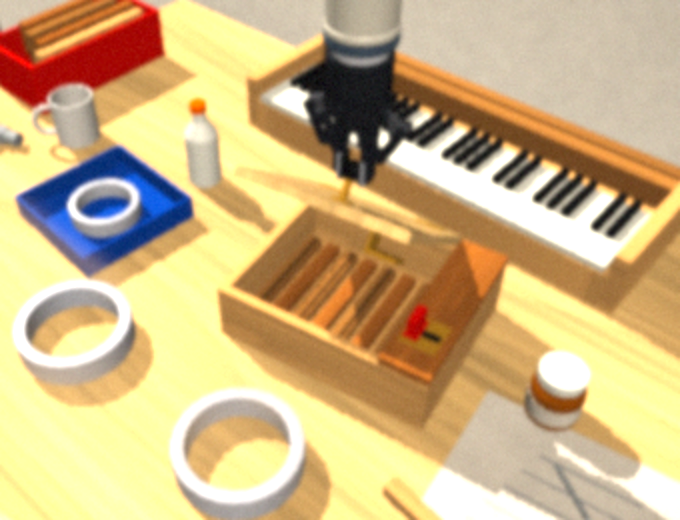

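The cover is open at about 40° and held by the knob at (355,175). The slide is still home at (415,320), the ring is in the tray, and the bystanders haven't moved. Handing in.

```bash
python3 -c "
from rig import r
print(r.sign_off())"
```

```text
the job is handed in; nothing more can be done
None
```

The ring weight lies flat in the blue tray; the tug showed the cover was not caught, so I left the red slide at home, and the gripper is holding the cover open at about 40° (handed in at about 14 s, verdict not shown).

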